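Take a lantern back plate off its barbed hook and stand it in the assembly cradle

ROBOT

A 6-joint arm with a two-finger parallel gripper is mounted at the origin on the work surface. World frame = base frame: x ahead of the robot, y to its left, z up, the work surface at z = 0. Lengths are in mm, angles in rad, forces in N, time in s.
With the tool pointing down it reaches from about 250 to 800 mm from the base axis. Payload 8.5 kg.
Tool frame: the origin (TCP) lies between the finger pads; the fingertips stand ahead of it and the grasp point (between the pads) lies 2 mm behind it (nose_length is the z of the fingertips in the tool frame, in mm); z points along the fingers, y is the line along which they close (so a half turn about z gives the same grasp; the last joint's range is limited). The gripper opens to 85 mm and grips with 20 to 120 N. Pads are 22 mm wide; open, the fingers measure 114 mm over their backs; the gripper's body (76 mm by 85 mm) begins 54 mm behind the grasp point. The pads swing forward as they close: fully open they stand 13 mm farther back than shut.
Start: joints at [1.179, 0.238, -0.013, 1.319, 0, 1.571], TCP at [200.455, 485.179, 248.276] pointing down, gripper open.
Joint ranges: [-2.66, 2.66], [-1.03, 1.9], [-1.14, 1.46], [-1.82, 2.27], [-1.45, 1.34], [-3.14, 3.14]. Speed limits (rad/s): [2.22, 2.22, 2.79, 3.14, 3.14, 3.14].

INTERFACE

Orientations are given as a rotation vector (axis times angle).
In Python, from rig import * gives the robot as it stands.
- The arm moves only by the shell command python3 -m handwheel 'ROWS'. ROWS is JSON, a list of rows, each an object with "claw": the closure in counts, from 0 (fully open) to 255 (shut); "linear": the shift along the tool's x, y, z in m, a list of three; "twist": the turn, a rotation vector about the tool's x, y, z in rad, a list of three. A call has 1 to 12 rows; each row is the pose to reach, as a shift and turn from the pose commanded when the call began, along the tool's axes at that moment; what a row does not reach only later rows make up. A row lasts 1/8 s, in which the tool goes at most 62.5 mm and 10.7 degrees, less where a joint would pass 70% of its speed; a pose out of reach is approached as far as the arm can. A call with a gripper value outside its range is refused whole. The fingers move at their own pace and stop on an object; the grip force is fixed at half the most. Time passes only in rows, so rows that repeat a pose let the fingers close. It gives the time, the measured TCP pose, the force, the opening and the grip force at its end, in the units of the state.
- state(): the state, without advancing time (a new reading comes with each control period).
- camera(name): name is "side" or "top"; returns the picture (400x640x3 uint8, blue, green, red); there is no depth.
- camera_model(name): a dict with "K" (3x3 intrinsics, pixels), "dist" ([k1, k2, p1, p2, k3] as OpenCV has them; the pictures are not rectified), "world_from_camera" (4x4, takes a point from camera to world coordinates). Camera axes: x right, y down, z forward; pixel columns grow to the right and rows downward; lengths in mm; the calibration is good to about 2 mm. A picture is of the moment at which its call begins. camera_model takes no time and is no camera call.
- hand_in(): hands the job in; it is judged then, once.
Trained networks look in the newest picture that a camera, given by its name, has taken for a name from the list of things; names that differ only in an ending like _2 or _b are one class to them, and where a whole thing is asked for, a point or a joint stands for the part that bears it (a point fixed in the world has none). Each returns a list of dicts, best first, with "confidence" (0 to 1); they miss things now and then, are a little off and sometimes report something else, mostly with a low value. They report only what shows in the picture. A call takes as long as a camera call. They do not tell look-alikes from the thing itself.
- recognise(label, camera): "extent" ([centre column, centre row, width, height] in pixels, round what is visible of it).
The state is a dict: "clock": time; "joints": joint angles; "qvel": joint speeds; "joint_efforts": joint torques, N m; "tool_pos": TCP position; "orientation": TCP orientation; "contact_force": force on the tool from outside, world axes, zero at the start; "ft_torque": the same for the moment, N m; "finger_gap": finger opening in mm; "finger_force": force on a finger pad.
Only numpy, scipy, OpenCV 4.12 (cv2) and the standard library are available. Lean on these libraries where they do the work, as an engineer would, in place of code of your own. Each camera call takes 0.05 s, during which the arm holds its last target. There are 200 camera calls.

TASK

Take the round yellow lantern plate off the barbed hook: raise it, tilt it back, and work it out over the barb by feel, without forcing it against the hook. Then stand it upright in the slot of the cradle, gently and resting on the cradle's two pins, let go of it, and leave the other things on the bench where they are.

Things in the scene. Friction and masses are not known exactly. Their poses are not given: they have to be found in the camera images.
- plate_center (a point): centre of the loose yellow plate: flat disc 140 mm across, 8 mm thick, about 110 g, with a plain round 25 mm hole through the centre. Its x axis is the disc's axis. It hangs upright, hook arm through the hole, hole's upper edge resting on the arm, so its centre is about 8 mm below the arm's axis and 26 mm from the bend towards the post. Pinch it across its thickness at the top rim.
- plate: the same plate; origin at its centre. The hole cannot pass the barbs upright: tilt the plate's top towards the post by about 35 deg, then draw it out along the tip with the hole centred on the tip (2 to 3 mm to spare round the barbs). Touching the hook with a few N is fine; over 18 N is forcing it.
- hook_bend (a point): bend of the fixed steel hook, on the bar's axis, 135 mm above the bench. Axes: z up, x level along the arm away from the post, y sideways. The arm is an 8 mm round bar, level, 50 mm from post to bend. There it turns up into a straight 8 mm tip, 30 mm long to the end of its axis, rising nominally at 50 deg to level and leaning away from the post.
- hook_stand: stand of the hook, origin under the post, axes as hook_bend: 18 mm post no taller than the arm, foot 90 x 100 x 12 mm. Three 5 mm barbs sweep back from the tip's end: one towards the post, 9 mm at 50 deg to the tip, and one to each side, reaching 10 mm. The tip was knocked: bent at hook_bend up to 10 deg up or down and 29 deg sideways, anew each time, not measured: feel for it.
- cradle_seat (a point): where the plate's centre lies when seated in the fixed cradle, 91 mm above the bench. Axes: z up, x across the slot (the seated disc's axis, either way round), y along the slot. The disc's edge rests on two 10 mm steel pins that cross the slot at y = -35 and +35 mm, its lowest point 21 mm above the bench.
- cradle: the cradle, origin on the bench below the seat, same axes: two aluminium fences 120 mm long, 12 mm apart, from 12 to 60 mm above the bench, with a flared mouth about 26 mm wide at 72 mm; grey foot 70 x 150 x 12 mm.
- bottle: bystander: blue drinking bottle with a red cap, 66 mm across, 200 mm tall; origin at the centre of its underside. Leave alone.
- driver: bystander: screwdriver lying on the bench, about 200 mm long. Leave alone.
- lantern: bystander: lantern, yellow base 124 mm across with a white dome, 62 mm tall; origin at the centre of its underside. Leave alone.
Not all that is in view belongs to the job. What is shaped like the plate but purple is not meant.

How it is judged (in metres and radians):
On the way:
1. the plate is off the hook and clear of it by a hand's width (distance between plate_center and hook_bend above 0.12 m), for 0.2 s.
At the end, for the whole second after the job is handed in: the plate stands still and upright in the cradle's slot, resting on both pins: its centre within 5 mm of the seat across the slot and in height and 6 mm along it, its axis within 0.12 rad of the slot's x axis, and it has been let go (x of plate_center in the frame of cradle_seat between -0.005 and 0.005 m and y of plate_center in the frame of cradle_seat between -0.006 and 0.006 m and z of plate_center in the frame of cradle_seat between -0.005 and 0.005 m and angle between the x axis of plate_center and the x axis of cradle_seat, either way round below 0.12 rad and linear speed of plate below 0.02 m/s); the robot touches nothing.
It fails at once if the plate is forced against the hook (more than 18 N) (contact force between plate and hook_stand above 18 N).
It fails at once if the gripper pushes on the hook (more than 10 N) (contact force between the fingers and hook_stand above 10 N).
It fails at once if the plate is rammed or dropped into the cradle (more than 25 N) (contact force between plate and cradle above 25 N).
It fails at once if the plate is let fall on the bench (height (world z) of plate_center below 0.078 m).
It fails at once if a bystander is moved by more than 20 mm (distance of any of bottle, driver, lantern from where it was at the start of the episode above 0.02 m).
It also fails if it takes over 72 s, if anything falls off the work surface, if the arm or the gripper's body presses on something with over 40 N, if the wrist force passes 120 N, or if a joint passes its speed limit or range.

## Working session

There is one attempt and no reset: what is moved stays moved. The work goes in short steps, Python scripts to look and compute and a shell command to move; the robot and the scene stay as the last step left them, time stands still between calls to the robot, and variables do not carry over. Pictures are saved under pics/ and viewed, at most 10 in all, crops included, and the job is handed in when it is done.

```bash
mkdir -p pics; ls; python3 - <<'E'
from rig import *
import cv2,numpy as np
s=state();print(s)
for c in("side","top"):
    im=camera(c);cv2.imwrite(f"pics/{c}0.png",im)
    m=camera_model(c);print(c,m["K"],m["dist"],np.round(m["world_from_camera"],3).tolist())
    for l in("plate","hook_stand","cradle","bottle","driver","lantern"):
        print(l,[(round(d["confidence"],2),np.round(d["extent"]).tolist()) for d in recognise(l,c)][:3])
E
```

```text
pics
{'clock': 0.0, 'joints': array([ 1.17899108e+00,  2.38761505e-01, -1.42080166e-02,  1.31917765e+00,
        7.92504884e-06,  1.57079513e+00]), 'qvel': array([-8.37148453e-05,  7.36753671e-04, -9.85443777e-04,  6.51907488e-04,
        7.61641667e-04, -5.27880182e-04]), 'joint_efforts': array([ 1.08209551e-03, -5.38782263e+01,  3.46441412e+01,  1.80975592e-02,
        1.26795603e-04,  1.25611734e-05]), 'tool_pos': array([200.33573031, 484.8846472 , 247.70570557]), 'orientation': array([-6.11462538e-01, -3.08123559e+00,  2.07870518e-03]), 'contact_force': array([ 0.10512122, -0.07975617,  0.11272157]), 'ft_torque': array([-0.02735559, -0.01283332, -0.06037722]), 'finger_force': 0.0, 'finger_gap': 85.18016240283863}
side [[462.99076343   0.         320.62858992]
 [  0.         462.99076343 203.89793373]
 [  0.           0.           1.        ]] [-0.13535615  0.          0.          0.          0.        ] [[0.99, -0.11, 0.083, 508.838], [-0.138, -0.762, 0.632, -727.821], [-0.006, -0.638, -0.77, 1074.543], [0.0, 0.0, 0.0, 1.0]]
plate [(0.93, [370.0, 281.0, 46.0, 42.0]), (0.89, [258.
[... 204 characters left out ...]
)]
lantern [(0.87, [325.0, 151.0, 34.0, 35.0])]
top [[429.79221543   0.         329.09562714]
 [  0.         429.79221543 197.59345027]
 [  0.           0.           1.        ]] [-0.02801578  0.          0.          0.          0.        ] [[0.02, -0.997, 0.08, 516.196], [-1.0, -0.021, -0.007, 99.675], [0.008, -0.08, -0.997, 1253.934], [0.0, 0.0, 0.0, 1.0]]
plate [(0.86, [210.0, 252.0, 22.0, 53.0]), (0.83, [422.0, 164.0, 27.0, 42.0]), (0.82, [266.0, 276.0, 31.0, 38.0])]
hook_stand [(0.92, [283.0, 213.0, 40.0, 58.0])]
cradle [(0.72, [423.0, 233.0, 55.0, 41.0])]
bottle [(0.95, [378.0, 136.0, 28.0, 34.0])]
driver [(0.82, [361.0, 249.0, 15.0, 50.0])]
lantern [(0.74, [236.0, 177.0, 45.0, 42.0])]
```

```bash
python3 - <<'E'
import cv2,numpy as np
a=cv2.imread("pics/top0.png")[100:320,170:470];cv2.imwrite("pics/topc.png",cv2.resize(a,(800,587),interpolation=cv2.INTER_CUBIC))
a=cv2.imread("pics/side0.png")[90:310,200:430];cv2.imwrite("pics/sidec.png",cv2.resize(a,(627,600),interpolation=cv2.INTER_CUBIC))
E
```

```text
(no output)
```

View pics/topc.png

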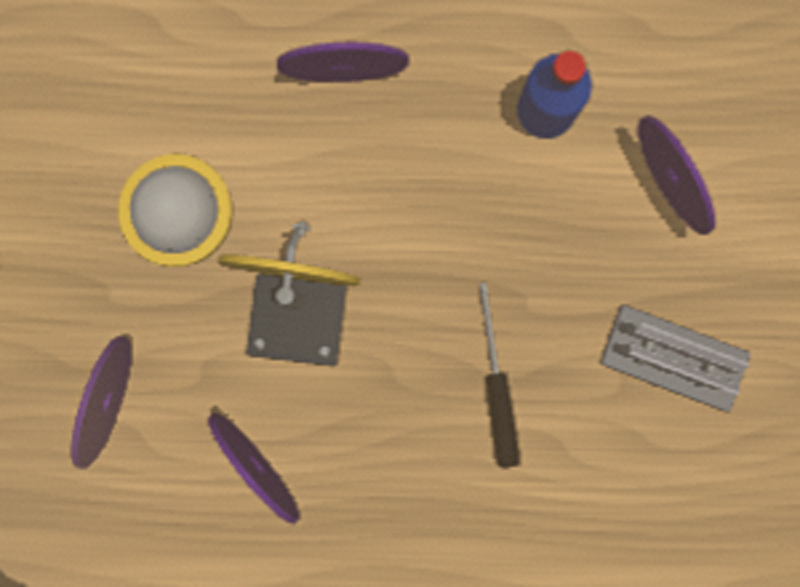

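View pics/sidec.png

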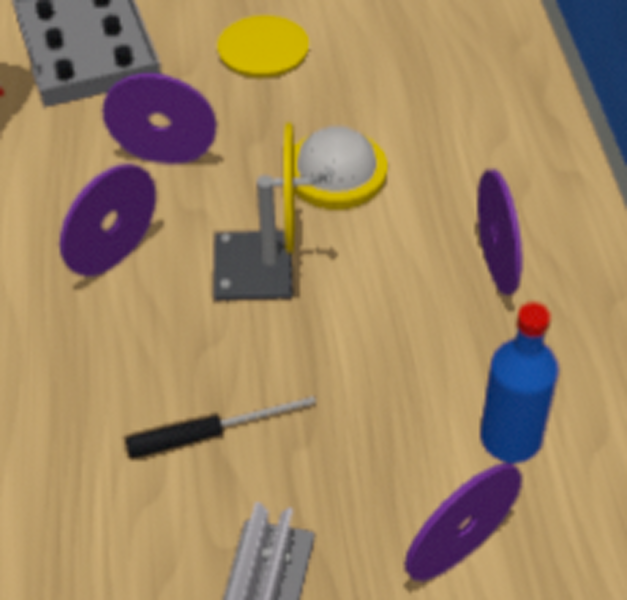

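The plate on the hook is the yellow edge-on disc at top (279,201), side (306,159). It could be mistaken for:
- the lantern base: top (236,177), side (325,151)
- the flat yellow disc without a hole: side (296,106)
- the purple discs: top (298,123), (423,165), (208,251), (265,275)

I choose the disc on the hook arm and will check it in a close crop.

```bash
python3 - <<'E'
import cv2,numpy as np
t=cv2.imread("pics/top0.png");s=cv2.imread("pics/side0.png")
f=lambda im,x,y,w,h:cv2.resize(im[y:y+h,x:x+w],(400,300),interpolation=cv2.INTER_CUBIC)
o=np.vstack([np.hstack([f(t,245,175,80,60),f(s,270,125,80,60)]),np.hstack([f(t,385,205,80,60),f(s,260,265,80,60)])])
cv2.imwrite("pics/z.png",o)
E
```

```text
(no output)
```

View pics/z.png

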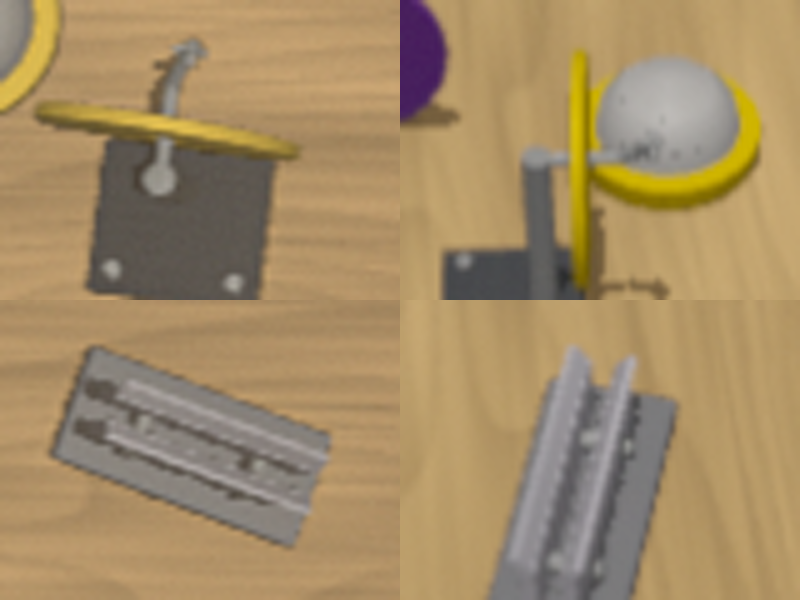

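The crop shows it: a yellow disc hung on the arm, top (279,201), with the post at (277,211) and the tip leaning right, ending near (283,184.5). The cradle foot corners in top are (404,214), (451,231.5), (443.5,254.5) and (395,236.5).

```bash
cat > h.py <<'E'
import cv2,numpy as np
from rig import *
from scipy.spatial.transform import Rotation as R
def ray(c,uv):
    m=camera_model(c);p=cv2.undistortPoints(np.array([[uv]],float),np.array(m["K"]),np.array(m["dist"]))[0,0]
    W=np.array(m["world_from_camera"]);d=W[:3,:3]@[p[0],p[1],1];return W[:3,3],d/np.linalg.norm(d)
def atz(c,uv,z):
    o,d=ray(c,uv);return o+d*(z-o[2])/d[2]
def proj(c,P):
    m=camera_model(c);T=np.linalg.inv(np.array(m["world_from_camera"]))
    return cv2.projectPoints(np.atleast_2d(P).astype(float),cv2.Rodrigues(T[:3,:3])[0],T[:3,3],np.array(m["K"]),np.array(m["dist"]))[0][:,0]
def tri(uv1,uv2):
    (a,d),(b,e)=ray("top",uv1),ray("side",uv2)
    k=np.linalg.lstsq(np.c_[d,-e],b-a,rcond=None)[0];p,q=a+k[0]*d,b+k[1]*e
    return (p+q)/2,np.linalg.norm(p-q)
E
python3 - <<'E'
from h import *
np.set_printoptions(precision=1,suppress=True)
post=atz("top",(276.6,211),139);print("post",post,atz("side",(297.4,156.6),139))
a,b=atz("top",(252.6,197),127),atz("top",(304.6,205.6),127);print("rim",a,b,(a+b)/2,np.degrees(np.arctan2(*(b-a)[:2])),np.linalg.norm(a-b))
c=[atz("top",p,12) for p in((404,214),(451,231.6),(443.6,254.6),(395,236.4))]
print("foot",c,sum(c)/4);print([np.linalg.norm(c[i]-c[i-1]) for i in range(4)],[np.degrees(np.arctan2(*(v)[:2])) for v in(c[1]-c[0],c[2]-c[3])])
p=[atz("top",q,28) for q in((413,229),(436,238))];print("pins",p,(p[0]+p[1])/2,np.linalg.norm(p[0]-p[1]))
print("pin s",[atz("side",q,28) for q in((297.6,292.5),(305.5,294))])
print("bend",tri((279.4,195),(315,156)));print("tip",tri((283,184.4),(320,155)))
# foot corners of hook
print("hfoot",[atz("top",q,12) for q in((266,203),(263,232.5),(297.3,234.5))])
# yellow plate segment at side top/bottom
print("plate top side",ray("side",(306,136)))
E
```

```text
post [567.9 227.7 139. ] [568.  224.6 139. ]
rim [603.9 293.2 127. ] [584.1 156.  127. ] [594.  224.6 127. ] -171.794480585871 138.66171949882386
foot [array([ 572.7, -126.6,   12. ]), array([ 524.4, -263.5,   12. ]), array([ 457.9, -241.9,   12. ]), array([ 507.5, -101. ,   12. ])] [ 515.6 -183.2   12. ]
[np.float64(70.0027334305746), np.float64(145.1204309606565), np.float64(69.92589579674596), np.float64(149.4120240260183)] [np.float64(-160.59394662065168), np.float64(-160.61549042121564)]
pins [array([ 529.6, -149.7,   28. ]), array([ 505.3, -215.7,   28. ])] [ 517.5 -182.7   28. ] 70.33194318829155
pin s [array([ 523.4, -150.3,   28. ]), array([ 542.8, -157.3,   28. ])]
bend (array([614.2, 221.7, 136.8]), np.float64(8.74756184928723))
tip (array([634.2, 212.1, 148.6]), np.float64(4.632017277154977))
hfoot [array([596.3, 273.6,  12. ]), array([511. , 279.6,  12. ]), array([507.3, 180.7,  12. ])]
plate top side (array([ 508.8, -727.8, 1074.5]), array([ 0.1,  0.7, -0.7]))
```

```bash
cat >> h.py <<'E'
def Rt(n,tilt=0):
    """tool y along plate axis n (level azimuth deg, raised by tilt deg), tool z towards plate centre"""
    a,t=np.radians(n),np.radians(tilt)
    y=np.array([np.cos(a)*np.cos(t),np.sin(a)*np.cos(t),np.sin(t)])
    z=-np.array([-np.cos(a)*np.sin(t),-np.sin(a)*np.sin(t),np.cos(t)])
    return np.c_[np.cross(y,z),y,z]
def pose():
    s=state();return np.array(s["tool_pos"]),R.from_rotvec(s["orientation"]).as_matrix()
def rel(pos,Rm,p0=None):
    p,R0=pose() if p0 is None else p0
    print("lin",np.round(R0.T@(np.array(pos)-p)/1000,4).tolist(),"tw",np.round(R.from_matrix(R0.T@Rm).as_rotvec(),4).tolist())
E
python3 - <<'E'
from h import *
import rig
print(nose_length if 'nose_length' in globals() else [k for k in dir(rig) if k[0]!='_'])
print(pose()[1])
rel([593,225,250],Rt(-8))
# hook overlay
t=camera("top");s=camera("side")
def hook(post,yaw,el,az):
    x=np.array([np.cos(yaw),np.sin(yaw),0]);b=np.array([*post,135])+50*x
    d=np.array([np.cos(el)*np.cos(az+yaw),np.cos(el)*np.sin(az+yaw),np.sin(el)])
    return np.array([[*post,135],b,b+30*d])
o=[]
for c,im,x,y in(("top",t,262,172),("side",s,290,135)):
    k=14;big=cv2.resize(im[y:y+42,x:x+56],(56*k,42*k),interpolation=cv2.INTER_CUBIC);big2=big.copy()
    for el,az,col in((50,0,(255,0,0)),(50,-25,(0,0,255)),(40,-25,(0,255,0)),(60,-25,(255,0,255))):
        q=(proj(c,hook((568,226.5),np.radians(-5),*np.radians([el,az])))-[x,y]+.5)*k
        cv2.polylines(big2,[q.astype(int)],False,col,1)
    o.append(np.vstack([cv2.resize(big,(400,300)),cv2.resize(big2,(400,300))]))
cv2.imwrite("pics/hk.png",np.hstack(o))
E
```

```text
17.0
[[-9.24208655e-01  3.81887891e-01 -3.32381987e-05]
 [ 3.81887892e-01  9.24208653e-01 -6.48392773e-05]
 [ 5.95769598e-06 -7.26182869e-05 -9.99999997e-01]]
lin [-0.4622, -0.0905, -0.0017] tw [-0.0001, 0.0, 1.3186]
```

View pics/hk.png

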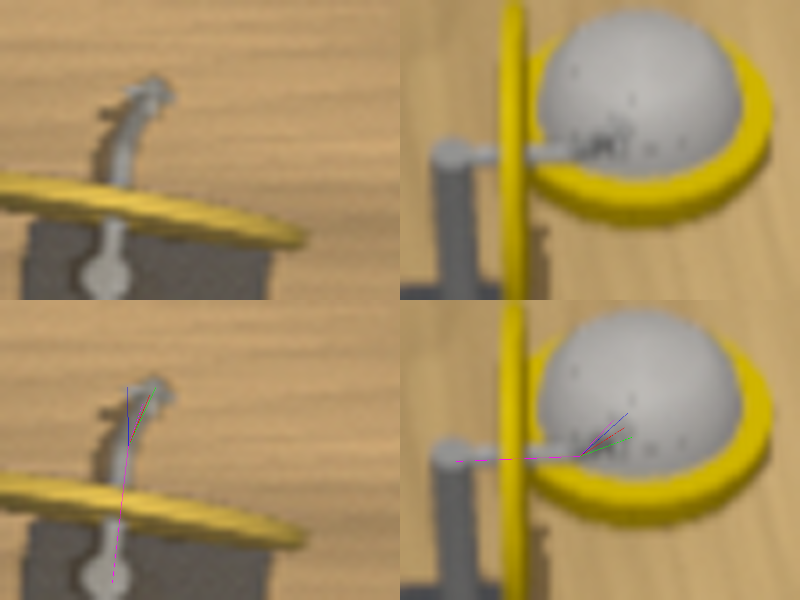

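The hook close-up confirms the choice: a yellow disc on the arm, with the tip leaning about 25° towards −y, ending near top (283,184.5), and fairly low at roughly 40–45°.

```bash
python3 -m handwheel '[{"claw":0,"linear":[-0.06,-0.011,0],"twist":[0,0,0.15]},{"claw":0,"linear":[-0.12,-0.023,0],"twist":[0,0,0.32]},{"claw":0,"linear":[-0.18,-0.035,0],"twist":[0,0,0.5]},{"claw":0,"linear":[-0.24,-0.047,0],"twist":[0,0,0.68]},{"claw":0,"linear":[-0.3,-0.058,0],"twist":[0,0,0.86]},{"claw":0,"linear":[-0.36,-0.07,0],"twist":[0,0,1.04]},{"claw":0,"linear":[-0.42,-0.082,0],"twist":[0,0,1.2]},{"claw":0,"linear":[-0.462,-0.0905,-0.001],"twist":[0,0,1.31]},{"claw":0,"linear":[-0.462,-0.0905,-0.001],"twist":[0,0,1.31]},{"claw":0,"linear":[-0.462,-0.0905,-0.001],"twist":[0,0,1.31]}]'; python3 - <<'E'
from h import *
print(pose()[0],state()["joints"]);rel([594,225,186],Rt(-7.5))
E
```

```text
clock: 2.05
tool_pos: [592.4, 225.2, 249.0]
orientation: [-2.361, -2.072, 0.001]
contact_force: [-0.8, 0.4, -0.3]
finger_gap: 85.6
finger_force: 0.0
[592.41053294 225.22390962 248.99443465] [3.63184307e-01 4.30709127e-01 2.72765925e-01 1.41380275e+00
 2.66500180e-04 2.06419671e+00]
lin [-0.0, 0.0017, 0.063] tw [-0.001, 0.0002, 0.0007]
```

```bash
python3 -m handwheel '[{"claw":0,"linear":[0,0.0017,0.03],"twist":[0,0,0]},{"claw":0,"linear":[0,0.0017,0.055],"twist":[0,0,0]},{"claw":0,"linear":[0,0.0017,0.063],"twist":[0,0,0]},{"claw":100,"linear":[0,0.0017,0.063],"twist":[0,0,0]},{"claw":160,"linear":[0,0.0017,0.063],"twist":[0,0,0]},{"claw":190,"linear":[0,0.0017,0.063],"twist":[0,0,0]},{"claw":190,"linear":[0,0.0017,0.063],"twist":[0,0,0]}]'; python3 - <<'E'
from h import *
t=camera("top");s=camera("side")
f=lambda im,x,y:cv2.resize(im[y:y+60,x:x+80],(400,300),interpolation=cv2.INTER_CUBIC)
cv2.imwrite("pics/g.png",np.hstack([f(t,240,170),f(s,270,115)]))
E
```

```text
clock: 2.92
tool_pos: [594.8, 224.9, 186.8]
orientation: [2.362, 2.071, 0.001]
contact_force: [-0.5, 1.0, -0.3]
finger_gap: 22.1
finger_force: 0.0
```

View pics/g.png

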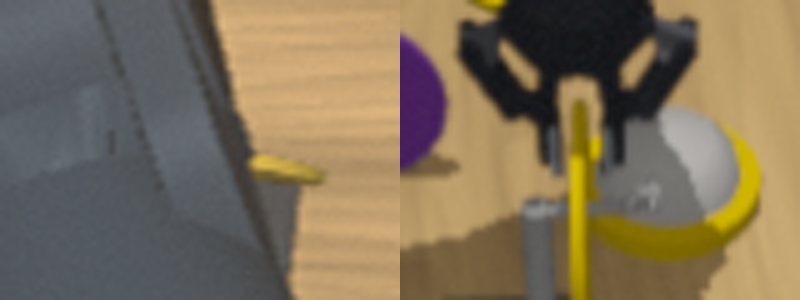

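The plate's rim (side crop, column 580) lies midway between the fingers (550 and 612), so I'll close.

```bash
python3 -m handwheel '[{"claw":255,"linear":[0,0,0],"twist":[0,0,0]},{"claw":255,"linear":[0,0,0],"twist":[0,0,0]},{"claw":255,"linear":[0,0,0],"twist":[0,0,0]},{"claw":255,"linear":[0,0,0],"twist":[0,0,0]}]'
cat > plan.py <<'E'
import numpy as np
from scipy.optimize import minimize
# hook frame, origin bend. capsules: (pts, r)
def hook(el,az):
    el,az=np.radians([el,az])
    t=np.array([np.cos(el)*np.cos(az),np.cos(el)*np.sin(az),np.sin(el)])
    s=np.array([-np.sin(az),np.cos(az),0]);u=np.cross(t,s) # u: up/back?
    if u[2]<0:u=-u
    e=30*t;c,sn=np.cos(np.radians(50)),np.sin(np.radians(50))
    L=lambda a,b,r:(np.linspace(a,b,25),r)
    side=7.5/sn
    return t,[L(np.array([-50,0,0]),np.zeros(3),4),L(np.zeros(3),e,4),L(e,e+9*(-c*t+sn*u),2.5)]+[L(e,e+side*(-c*t+k*sn*s),2.5) for k in(1,-1)]
def clear(H,c,az,tilt):
    a,t=np.radians([az,tilt]);n=np.array([np.cos(a)*np.cos(t),np.sin(a)*np.cos(t),np.sin(t)])
    m=1e9
    for P,r in H:
        d=P-c;x=d@n;rho=np.linalg.norm(d-np.outer(x,n),axis=1)
        dx=np.maximum(abs(x)-4,0);dr=12.5-rho
        dist=np.where(dx==0,dr,np.where(dr>=0,np.hypot(dx,dr),dx))
        m=min(m,(dist-r).min())
    return m
def best(H,t,s,off=None):
    """centre on tip axis at distance s along t + offset; optimise offset perp and angles"""
    sd=np.array([-t[1],t[0],0]);sd/=np.linalg.norm(sd);u=np.cross(t,sd)
    f=lambda p:-clear(H,s*t+p[0]*sd+p[1]*u,p[2],p[3])
    el=np.degrees(np.arcsin(t[2]));az=np.degrees(np.arctan2(t[1],t[0]))
    b=min((minimize(f,[0,o,az*.7,el-q],method="Nelder-Mead",options=dict(maxiter=600)) for o in(-3,0,3) for q in(5,18)),key=lambda r:r.fun)
    p=b.x;return -b.fun,s*t+p[0]*sd+p[1]*u,p[2],p[3]
E
python3 - <<'E'
from plan import *
np.set_printoptions(precision=1,suppress=True)
for el in(41,50):
    t,H=hook(el,-25)
    print(el,t)
    for s in(0,6,12,18,24,28,32,38):
        m,c,az,ti=best(H,t,s);print(s,round(m,1),c,round(az),round(ti))
E
```

```text
clock: 3.52
tool_pos: [594.5, 224.9, 186.4]
orientation: [2.362, 2.071, 0.0]
contact_force: [-0.8, -0.1, 3.1]
finger_gap: 6.8
finger_force: 60.6
41 [ 0.7 -0.3  0.7]
0 7.0 [-1.1  0.2  1.2] -11 18
6 7.8 [ 4.1 -1.9  3.9] -19 34
12 6.7 [ 9.  -4.2  6.9] -25 46
18 3.0 [10.5 -4.9 14.1] -25 19
24 3.7 [16.  -7.5 16.2] 18 31
28 1000000000.0 [ 8.5e+08 -4.0e+08 -1.1e+09] -308 -99
32 1000000000.0 [ 7.6e+08 -3.6e+08 -9.7e+08] -366 -48
38 1000000000.0 [ 9.6e+08 -4.5e+08 -1.2e+09] -667 -65
50 [ 0.6 -0.3  0.8]
0 6.6 [-1.5  0.7  1.4] -9 23
6 7.4 [ 3.5 -1.6  4.6] -17 40
12 6.7 [ 7.9 -3.7  8.3] -25 55
18 3.0 [12.6 -5.9 11.8] -25 72
24 3.8 [13.6 -6.2 18.8] 26 41
28 1000000000.0 [ 8.3e+08 -3.9e+08 -7.7e+08] -404 -15
32 1000000000.0 [ 8.2e+08 -3.8e+08 -7.6e+08] 173 -141
38 1000000000.0 [ 8.6e+08 -4.1e+08 -8.0e+08] 120 -122
```

```bash
cat >> h.py <<'E'
YAW=-6.5
B=np.array([620.3,222.0,134.9]);D=60.
def hw(c):
    a=np.radians(YAW);Q=np.array([[np.cos(a),-np.sin(a),0],[np.sin(a),np.cos(a),0],[0,0,1]]);return B+Q@np.array(c,float)
def tcp(c,az,tilt):
    """tool pose for plate centre c (hook frame), axis azimuth az (hook frame), tilt"""
    M=Rt(az+YAW,tilt);return hw(c)-D*M[:,2],M
def cen():
    p,M=pose();a=np.radians(-YAW);Q=np.array([[np.cos(a),-np.sin(a),0],[np.sin(a),np.cos(a),0],[0,0,1]])
    y=M[:,1];return Q@(p+D*M[:,2]-B),np.degrees(np.arctan2(y[1],y[0]))-YAW,np.degrees(np.arcsin(y[2]))
E
python3 - <<'E'
from plan import *
from h import tcp,rel,cen,pose
np.set_printoptions(precision=1,suppress=True)
T,_=hook(43,-25)
W=[((-24,0,0),0,17),((-24,0,0),0,35),((-12,0,0),0,35),((-3,0,1),-10,35),(5*T,-22,36)]+[(s*T,-25,36) for s in(10,15,20,24,28,32,38)]
for el in(38,43,50):
  for az in(-18,-25,-30):
    t,H=hook(el,az);print(el,az,np.array([clear(H,np.array(c,float),a,ti) for c,a,ti in W]))
print(cen())
p0=pose()
for c,a,ti in[((-26,0,-.5),0,0)]+W[:5]: rel(*tcp(c,a,ti),p0)
E
```

```text
38 -18 [6.8 4.  4.  4.7 6.5 6.8 2.3 0.2 0.2 0.3 2.7 4.9]
38 -25 [6.8 4.  4.  4.7 6.5 7.5 4.4 2.3 2.2 2.1 3.5 5.7]
38 -30 [6.8 4.  4.  4.7 6.5 7.3 2.9 0.8 0.7 0.7 2.9 5.2]
43 -18 [6.8 4.  4.  4.7 6.5 6.7 2.2 0.4 0.4 0.6 3.2 6.5]
43 -25 [6.8 4.  4.  4.7 6.5 7.6 3.8 2.5 2.5 2.5 4.  8.2]
43 -30 [6.8 4.  4.  4.7 6.5 7.1 2.8 1.  1.  1.1 3.4 7.1]
50 -18 [ 6.8  4.   4.   4.7  6.5  5.4  0.8 -0.2  0.1  0.7  3.4  6.1]
50 -25 [ 6.8  4.   4.   4.7  6.5  5.5  0.9 -0.1  0.4  1.4  4.1  6.9]
50 -30 [ 6.8  4.   4.   4.7  6.4  5.4  0.9 -0.2  0.3  1.1  3.7  6.4]
(array([-25.9,   0. ,  -8.5]), np.float64(-1.0005946348095387), np.float64(0.0033943161779522346))
lin [-0.0, -0.0001, -0.008] tw [0.0001, 0.0, -0.0175]
lin [-0.0003, -0.0156, -0.0059] tw [-0.2966, 0.0026, -0.0173]
lin [-0.0006, -0.0325, 0.0024] tw [-0.6108, 0.0053, -0.0169]
lin [-0.0004, -0.0205, 0.0024] tw [-0.6108, 0.0053, -0.0169]
lin [0.0058, -0.0111, 0.0014] tw [-0.6095, -0.048, 0.1522]
lin [0.0116, -0.0037, -0.0004] tw [-0.6211, -0.1151, 0.3543]
```

```bash
python3 -m handwheel '[{"claw":255,"linear":[0,0,-0.004],"twist":[0,0,-0.008]},{"claw":255,"linear":[0,0,-0.008],"twist":[0,0,-0.0175]},{"claw":255,"linear":[0,0,-0.008],"twist":[0,0,-0.0175]}]'
python3 -m handwheel '[{"claw":255,"linear":[0,-0.0063,0.0002],"twist":[-0.1,0,0]},{"claw":255,"linear":[0,-0.0122,0.0012],"twist":[-0.2,0,0]},{"claw":255,"linear":[0,-0.018,0.003],"twist":[-0.3,0,0]}]'
python3 -c "
from h import *
print(cen());rel(*tcp((-24,0,0),0,35));rel(*tcp((-12,0,0),0,35))"
```

```text
clock: 3.9
tool_pos: [594.8, 224.9, 194.6]
orientation: [2.343, 2.092, 0.001]
contact_force: [-0.7, 0.6, -0.9]
finger_gap: 6.9
finger_force: 60.1
clock: 4.28
tool_pos: [576.6, 226.9, 191.4]
orientation: [2.165, 1.931, 0.296]
contact_force: [0.4, 0.2, -1.6]
finger_gap: 6.8
finger_force: 60.1
(array([-26.10017682,  -0.04558221,  -0.73003859]), np.float64(-0.023480001943452677), np.float64(17.383352166120062))
lin [0.0001, -0.0159, 0.0027] tw [-0.3075, -0.0002, -0.0004]
lin [0.0001, -0.0045, 0.0063] tw [-0.3075, -0.0002, -0.0004]
```

```bash
python3 -m handwheel '[{"claw":255,"linear":[0,-0.0055,0.0008],"twist":[-0.1,0,0]},{"claw":255,"linear":[0,-0.0108,0.0016],"twist":[-0.2,0,0]},{"claw":255,"linear":[0,-0.0159,0.0027],"twist":[-0.307,0,0]},{"claw":255,"linear":[0,-0.0159,0.0027],"twist":[-0.307,0,0]},{"claw":255,"linear":[0,-0.01,0.0045],"twist":[-0.307,0,0]},{"claw":255,"linear":[0,-0.0045,0.0063],"twist":[-0.307,0,0]},{"claw":255,"linear":[0,-0.0045,0.0063],"twist":[-0.307,0,0]}]'
python3 -c "
from h import *
from plan import hook
T=hook(43,-25)[0]
print(cen());p0=pose()
for w in((-3,0,1),-10,35),(5*T,-22,36),(10*T,-25,36),(15*T,-25,36):rel(*tcp(*w),p0)"
```

```text
clock: 5.15
tool_pos: [575.7, 227.1, 184.3]
orientation: [1.967, 1.753, 0.549]
contact_force: [-1.0, 1.0, -0.9]
finger_gap: 6.6
finger_force: 60.2
(array([-10.62995656,   0.01409739,   0.09134476]), np.float64(-0.08517434634683596), np.float64(34.77743956560961))
lin [0.0059, 0.007, 0.0039] tw [-0.0039, -0.0994, 0.1419]
lin [0.0116, 0.0142, 0.0067] tw [-0.0211, -0.2219, 0.3118]
lin [0.0118, 0.0194, 0.0062] tw [-0.0211, -0.2523, 0.3545]
lin [0.0103, 0.0241, 0.0053] tw [-0.0211, -0.2523, 0.3545]
```

```bash
python3 -m handwheel '[{"claw":255,"linear":[0.003,0.0035,0.002],"twist":[-0.002,-0.05,0.07]},{"claw":255,"linear":[0.0059,0.007,0.0039],"twist":[-0.004,-0.0994,0.142]},{"claw":255,"linear":[0.009,0.0107,0.0053],"twist":[-0.012,-0.16,0.227]},{"claw":255,"linear":[0.0116,0.0142,0.0067],"twist":[-0.021,-0.222,0.312]},{"claw":255,"linear":[0.0116,0.0142,0.0067],"twist":[-0.021,-0.222,0.312]}]'
python3 -m handwheel '[{"claw":255,"linear":[0,0,0],"twist":[0,0,0]}]'
python3 -c "
from h import *
from plan import hook
T=hook(43,-25)[0]
print(cen());p0=pose()
for s in 10,14,18:rel(*tcp(s*T,-25,36),p0)"
```

```text
clock: 5.78
tool_pos: [591.9, 238.0, 186.1]
orientation: [2.207, 1.316, 0.426]
contact_force: [-0.6, 0.5, -1.8]
finger_gap: 6.9
finger_force: 60.1
clock: 5.9
tool_pos: [590.8, 236.8, 186.1]
orientation: [2.206, 1.318, 0.426]
contact_force: [-0.3, -0.7, -2.0]
finger_gap: 6.9
finger_force: 60.1
(array([ 1.73188665, -1.81849041,  2.63870685]), np.float64(-21.773418673655183), np.float64(35.95026429945616))
lin [0.0025, 0.0065, -0.0004] tw [-0.0008, -0.0315, 0.0456]
lin [0.0024, 0.0105, -0.0009] tw [-0.0008, -0.0315, 0.0456]
lin [0.0022, 0.0144, -0.0014] tw [-0.0008, -0.0315, 0.0456]
```

```bash
python3 -m handwheel '[{"claw":255,"linear":[0.0012,0.003,0],"twist":[0,-0.016,0.023]},{"claw":255,"linear":[0.0025,0.0065,-0.0004],"twist":[0,-0.0315,0.0456]},{"claw":255,"linear":[0.0024,0.0105,-0.0009],"twist":[0,-0.0315,0.0456]},{"claw":255,"linear":[0.0024,0.0105,-0.0009],"twist":[0,-0.0315,0.0456]},{"claw":255,"linear":[0.0024,0.0105,-0.0009],"twist":[0,-0.0315,0.0456]}]'
python3 -c "
from h import *
from plan import hook
T=hook(43,-25)[0]
print(cen(),14*T);p0=pose()
for s in 14,18:rel(*tcp(s*T,-25,36),p0)"
```

```text
clock: 6.52
tool_pos: [599.0, 235.2, 193.4]
orientation: [2.238, 1.25, 0.407]
contact_force: [-0.2, 0.1, -1.3]
finger_gap: 7.0
finger_force: 60.1
(array([ 9.30753657, -4.2652128 ,  9.93693664]), np.float64(-25.147799721840794), np.float64(35.99292161716868)) [ 9.27964177 -4.32716802  9.54797704]
lin [-0.0001, -0.0002, 0.0003] tw [-0.0001, 0.0005, -0.0021]
lin [-0.0001, 0.0037, -0.0002] tw [-0.0001, 0.0005, -0.0021]
```

```bash
python3 -m handwheel '[{"claw":255,"linear":[0,0.002,0],"twist":[0,0,0]},{"claw":255,"linear":[0,0.0045,0],"twist":[0,0,0]},{"claw":255,"linear":[0,0.0045,0],"twist":[0,0,0]}]'
python3 -m handwheel '[{"claw":255,"linear":[0.0008,0,0],"twist":[0,0,0]},{"claw":255,"linear":[0.0015,0,0],"twist":[0,0,0]},{"claw":255,"linear":[0.0015,0,0],"twist":[0,0,0]}]'
python3 -m handwheel '[{"claw":255,"linear":[-0.0015,0,0],"twist":[0,0,0]},{"claw":255,"linear":[-0.003,0,0],"twist":[0,0,0]},{"claw":255,"linear":[-0.003,0,0],"twist":[0,0,0]}]'
python3 -c "
from h import *
print(cen())"
```

```text
clock: 6.9
tool_pos: [602.8, 233.2, 197.1]
orientation: [2.237, 1.248, 0.409]
contact_force: [-1.1, -1.3, 3.2]
finger_gap: 6.9
finger_force: 60.7
clock: 7.28
tool_pos: [602.8, 233.7, 196.3]
orientation: [2.237, 1.249, 0.406]
contact_force: [-3.7, -4.4, 6.4]
finger_gap: 7.2
finger_force: 61.4
clock: 7.65
tool_pos: [601.0, 232.1, 195.4]
orientation: [2.239, 1.251, 0.406]
contact_force: [-1.5, -0.5, -1.4]
finger_gap: 6.9
finger_force: 60.4
(array([11.56092932, -7.11970536, 11.94619919]), np.float64(-25.110836847326613), np.float64(35.93593666028683))
```

```bash
python3 -m handwheel '[{"claw":255,"linear":[-0.001,0,0],"twist":[0,0,0]},{"claw":255,"linear":[-0.002,0,0],"twist":[0,0,0]},{"claw":255,"linear":[-0.002,0,0],"twist":[0,0,0]}]'
python3 -m handwheel '[{"claw":255,"linear":[0,0,-0.001],"twist":[0,0,0]},{"claw":255,"linear":[0,0,-0.002],"twist":[0,0,0]},{"claw":255,"linear":[0,0,-0.002],"twist":[0,0,0]}]'
python3 -c "
from h import *
print(cen(),pose()[1])"
```

```text
clock: 8.02
tool_pos: [600.3, 230.7, 195.9]
orientation: [2.238, 1.251, 0.407]
contact_force: [-1.1, 1.0, -1.9]
finger_gap: 6.8
finger_force: 60.4
clock: 8.4
tool_pos: [599.4, 231.0, 197.8]
orientation: [2.238, 1.25, 0.407]
contact_force: [-0.4, -0.0, -1.3]
finger_gap: 7.0
finger_force: 60.3
(array([10.1802919 , -8.38420738, 14.37511162]), np.float64(-25.163238314133185), np.float64(36.01047320486002)) [[ 0.52433729  0.6885018   0.5010346 ]
 [ 0.85151013 -0.42461737 -0.30762085]
 [ 0.00095048  0.58793312 -0.80890898]]
```

```bash
python3 -m handwheel '[{"claw":255,"linear":[-0.001,0,0],"twist":[0,0,0]},{"claw":255,"linear":[-0.002,0,0],"twist":[0,0,0]},{"claw":255,"linear":[-0.002,0,0],"twist":[0,0,0]}]'
python3 -m handwheel '[{"claw":255,"linear":[-0.001,0,0],"twist":[0,0,0]},{"claw":255,"linear":[-0.002,0,0],"twist":[0,0,0]},{"claw":255,"linear":[-0.002,0,0],"twist":[0,0,0]}]'
python3 -c "
from h import *
print(cen(),pose()[0])"
```

```text
clock: 8.78
tool_pos: [598.5, 229.7, 197.9]
orientation: [2.238, 1.25, 0.408]
contact_force: [1.4, 2.1, -0.8]
finger_gap: 6.6
finger_force: 60.2
clock: 9.15
tool_pos: [597.7, 228.7, 198.1]
orientation: [2.239, 1.251, 0.41]
contact_force: [1.1, 6.6, -2.0]
finger_gap: 6.8
finger_force: 60.4
(array([  8.73359282, -10.71538812,  14.59519363]), np.float64(-25.19018467648387), np.float64(35.976199491559626)) [597.6512912  228.6836924  198.05049702]
```

```bash
python3 -m handwheel '[{"claw":255,"linear":[0.003,0,0],"twist":[0,0,0]},{"claw":255,"linear":[0.005,0,0],"twist":[0,0,0]},{"claw":255,"linear":[0.005,0,0],"twist":[0,0,0]}]'
python3 -c "
from h import *
print(cen())"
python3 -m handwheel '[{"claw":255,"linear":[0,0,-0.0015],"twist":[0,0,0]},{"claw":255,"linear":[0,0,-0.003],"twist":[0,0,0]},{"claw":255,"linear":[0,0,-0.003],"twist":[0,0,0]}]'
python3 -c "
from h import *
print(cen())"
```

```text
clock: 9.52
tool_pos: [599.8, 231.5, 197.4]
orientation: [2.238, 1.25, 0.406]
contact_force: [-0.3, 0.0, -0.4]
finger_gap: 6.9
finger_force: 60.3
(array([10.51493303, -7.82055875, 13.99943182]), np.float64(-25.13823854197401), np.float64(36.00412224263636))
clock: 9.9
tool_pos: [598.4, 232.8, 200.3]
orientation: [2.238, 1.25, 0.408]
contact_force: [-0.2, -0.7, -0.7]
finger_gap: 6.9
finger_force: 60.3
(array([ 8.96678936, -6.6835487 , 16.85457439]), np.float64(-25.161892519304647), np.float64(36.0077826664242))
```

```bash
python3 -m handwheel '[{"claw":255,"linear":[0,0,-0.0015],"twist":[0,0,0]},{"claw":255,"linear":[0,0,-0.003],"twist":[0,0,0]},{"claw":255,"linear":[0,0,-0.003],"twist":[0,0,0]}]'
python3 -m handwheel '[{"claw":255,"linear":[0,0,-0.001],"twist":[0,0,0]},{"claw":255,"linear":[0,0,-0.002],"twist":[0,0,0]},{"claw":255,"linear":[0,0,-0.002],"twist":[0,0,0]}]'
python3 -c "
from h import *
print(cen())"
```

```text
clock: 10.28
tool_pos: [596.9, 233.8, 202.7]
orientation: [2.238, 1.25, 0.408]
contact_force: [-0.0, -0.3, -1.2]
finger_gap: 6.6
finger_force: 60.3
clock: 10.65
tool_pos: [595.7, 234.4, 204.0]
orientation: [2.238, 1.25, 0.407]
contact_force: [0.3, -0.2, -3.0]
finger_gap: 6.9
finger_force: 60.1
(array([ 6.10722982, -5.402434  , 20.52918007]), np.float64(-25.140905232788214), np.float64(35.97541245833638))
```

```bash
cat > fit.py <<'E'
from plan import *
import itertools
obs=[((9.3,-4.3,9.9),None),((11.56,-7.1,11.95),None),((10.2,-8.4,14.4),None),((10.5,-7.8,14),None),((9,-6.7,16.9),None),((7.5,-5.7,19.2),None),
((13.3,-5.8,13.7),-1),((13.3,-5.3,12.9),-2),((9.5,-9.5,14.5),-.5),((8.7,-10.7,14.6),-1.5),((6.1,-5.4,20.5),-.5)]
def run(obs,n=6):
    out=[]
    for el,az in itertools.product(range(40,61,2),range(-36,-14,2)):
        t,H=hook(el,az)
        for dx,dy,dz in itertools.product((-3,0,3),(-2,-1,0,1),(-1,0,1)):
            e=(dx/3)**2+dy**2*.3+dz**2+(max(0,abs(az)-31)/2)**2
            for c,w in obs:
                k=clear(H,np.array(c)-[dx,dy,dz],-25,36)
                e+=(max(0,.2-k) if w is None else (k-w)*.7)**2
            out.append((e,el,az,dx,dy,dz))
    out.sort();return out[:n]
if __name__=="__main__":
    for o in run(obs,10):print(o)
E
time python3 fit.py
```

```text
(np.float64(1.722860131174648), 48, -32, 0, 0, 0)
(np.float64(1.876560096818663), 48, -30, 0, -1, 0)
(np.float64(1.8867367234449992), 50, -30, 0, -1, 0)
(np.float64(2.028292187702097), 44, -28, -3, 0, 0)
(np.float64(2.1937307071743106), 44, -30, -3, 0, 0)
(np.float64(2.2141501031814483), 50, -28, 0, -1, 0)
(np.float64(2.2526581315355707), 44, -26, -3, -1, 0)
(np.float64(2.265959553907982), 46, -32, 0, 0, 0)
(np.float64(2.288209900360283), 50, -32, 0, 0, 0)
(np.float64(2.326049745483318), 48, -28, 0, -1, 0)
real	0m15.185s
user	0m15.749s
sys	0m0.129s
```

```bash
python3 - <<'E'
from plan import *
from h import *
np.set_printoptions(precision=1,suppress=True)
T,_=hook(48,-30.5);o=np.array([0,-.5,0])
C=[(48,-32,0,0),(50,-30,0,-1),(44,-28,-3,0),(50,-28,0,-1),(46,-32,0,0)]
for ti in(36,40,43):
  for e,a,dx,dy in C:
    t,H=hook(e,a);print(ti,e,a,np.array([clear(H,o+s*T-[dx,dy,0],-29,ti) for s in(14,18,20,22,24,26,28,31,35,40)]))
p0=pose()
for s in 18,20,22,25,28:rel(*tcp(o+s*T,-29,40),p0)
E
```

```text
36 48 -32 [3.1 1.8 2.2 2.5 2.5 2.4 2.4 3.1 5.7 8.2]
36 50 -30 [2.8 1.4 1.8 2.1 2.2 2.2 2.3 3.3 6.  8.7]
36 44 -28 [2.1 1.8 2.1 2.2 2.2 2.2 2.7 4.4 7.3 8.7]
36 50 -28 [2.8 1.4 1.8 2.2 2.2 2.2 2.2 3.1 5.8 8.6]
36 46 -32 [3.9 2.5 2.4 2.5 2.5 2.4 2.2 2.9 5.4 7.2]
40 48 -32 [3.9 2.2 2.4 2.5 2.5 2.4 2.4 3.2 5.9 8.8]
40 50 -30 [3.6 1.8 1.9 2.1 2.2 2.2 2.3 3.3 6.1 9.3]
40 44 -28 [2.9 2.  2.1 2.2 2.2 2.2 2.7 4.5 7.6 9.4]
40 50 -28 [3.6 1.8 1.9 2.2 2.2 2.2 2.2 3.2 5.9 9.1]
40 46 -32 [4.6 2.5 2.4 2.5 2.5 2.4 2.3 3.  5.7 7.9]
43 48 -32 [4.5 2.5 2.4 2.5 2.5 2.4 2.4 3.3 6.  9.3]
43 50 -30 [4.3 2.2 2.1 2.1 2.2 2.2 2.3 3.3 6.2 9.8]
43 44 -28 [ 3.3  2.1  2.1  2.2  2.2  2.2  2.7  4.6  7.7 10. ]
43 50 -28 [4.3 2.2 2.1 2.2 2.2 2.2 2.2 3.2 6.  9.3]
43 46 -32 [4.6 2.6 2.4 2.5 2.5 2.4 2.3 3.2 5.9 8.4]
lin [0.0034, -0.0048, 0.0086] tw [-0.0702, -0.0424, 0.0531]
lin [0.0032, -0.0028, 0.0081] tw [-0.0702, -0.0424, 0.0531]
lin [0.0031, -0.0009, 0.0077] tw [-0.0702, -0.0424, 0.0531]
lin [0.0029, 0.002, 0.0071] tw [-0.0702, -0.0424, 0.0531]
lin [0.0027, 0.005, 0.0065] tw [-0.0702, -0.0424, 0.0531]
```

Clearance is good for every candidate tip pose, so I'll go to s=18, then 22, and check the force.

```bash
python3 -m handwheel '[{"claw":255,"linear":[0.0015,-0.0024,0.0043],"twist":[-0.035,-0.021,0.026]},{"claw":255,"linear":[0.0034,-0.0048,0.0086],"twist":[-0.07,-0.042,0.053]},{"claw":255,"linear":[0.0034,-0.0048,0.0086],"twist":[-0.07,-0.042,0.053]},{"claw":255,"linear":[0.0032,-0.0028,0.0081],"twist":[-0.07,-0.042,0.053]},{"claw":255,"linear":[0.0031,-0.0009,0.0077],"twist":[-0.07,-0.042,0.053]},{"claw":255,"linear":[0.0031,-0.0009,0.0077],"twist":[-0.07,-0.042,0.053]}]'
python3 - <<'E'
from plan import *
from h import *
T,_=hook(48,-30.5);o=np.array([0,-.5,0]);print(cen(),o+22*T)
p0=pose()
for s in 22,25,28,34,40,60,100:rel(*tcp(o+s*T,-29,40),p0)
E
```

```text
clock: 11.4
tool_pos: [601.0, 234.8, 198.1]
orientation: [2.214, 1.139, 0.417]
contact_force: [-0.6, 0.3, -1.2]
finger_gap: 6.9
finger_force: 60.2
(array([13.19733509, -8.15790089, 17.20940669]), np.float64(-29.078076132837886), np.float64(40.01852882667673)) [12.68393374 -7.97140796 16.34918616]
lin [-0.0, -0.0009, 0.0003] tw [0.0003, -0.001, -0.001]
lin [-0.0001, 0.002, -0.0001] tw [0.0003, -0.001, -0.001]
lin [-0.0001, 0.005, -0.0005] tw [0.0003, -0.001, -0.001]
lin [-0.0002, 0.0109, -0.0014] tw [0.0003, -0.001, -0.001]
lin [-0.0003, 0.0169, -0.0022] tw [0.0003, -0.001, -0.001]
lin [-0.0006, 0.0367, -0.005] tw [0.0003, -0.001, -0.001]
lin [-0.0013, 0.0763, -0.0105] tw [0.0003, -0.001, -0.001]
```

```bash
python3 -m handwheel '[{"claw":255,"linear":[0,0.001,0],"twist":[0,0,0]},{"claw":255,"linear":[0,0.002,-0.0001],"twist":[0,0,0]},{"claw":255,"linear":[0,0.003,-0.0003],"twist":[0,0,0]},{"claw":255,"linear":[0,0.003,-0.0003],"twist":[0,0,0]}]'
python3 -m handwheel '[{"claw":255,"linear":[0,0.0015,-0.0002],"twist":[0,0,0]},{"claw":255,"linear":[0,0.003,-0.0004],"twist":[0,0,0]},{"claw":255,"linear":[0,0.003,-0.0004],"twist":[0,0,0]}]'
```

```text
clock: 11.9
tool_pos: [602.5, 233.8, 199.6]
orientation: [2.213, 1.14, 0.416]
contact_force: [-0.1, 0.0, -1.4]
finger_gap: 7.0
finger_force: 60.2
clock: 12.28
tool_pos: [604.2, 232.6, 201.9]
orientation: [2.213, 1.14, 0.416]
contact_force: [0.2, -0.3, -0.7]
finger_gap: 6.8
finger_force: 60.2
```

```bash
python3 -m handwheel '[{"claw":255,"linear":[0,0.002,-0.0002],"twist":[0,0,0]},{"claw":255,"linear":[0,0.004,-0.0005],"twist":[0,0,0]},{"claw":255,"linear":[0,0.006,-0.0008],"twist":[0,0,0]},{"claw":255,"linear":[0,0.006,-0.0008],"twist":[0,0,0]}]'
python3 -m handwheel '[{"claw":255,"linear":[0,0.004,-0.0005],"twist":[0,0,0]},{"claw":255,"linear":[0,0.01,-0.0013],"twist":[0,0,0]},{"claw":255,"linear":[0,0.02,-0.0027],"twist":[0,0,0]},{"claw":255,"linear":[0,0.02,-0.0027],"twist":[0,0,0]}]'
python3 -c "
from h import *
print(cen(),pose()[0],state()['joints'])"
```

```text
clock: 12.78
tool_pos: [607.6, 230.2, 206.5]
orientation: [2.213, 1.139, 0.416]
contact_force: [-0.0, -0.1, -1.1]
finger_gap: 6.8
finger_force: 60.2
clock: 13.28
tool_pos: [619.3, 222.1, 222.3]
orientation: [2.214, 1.138, 0.417]
contact_force: [0.6, -0.2, -1.7]
finger_gap: 6.3
finger_force: 60.3
(array([ 32.78559271, -18.67479089,  41.44935541]), np.float64(-29.133161900553716), np.float64(40.049927574220376)) [619.28796449 222.09448499 222.27822976] [ 0.61502837  0.30666194 -0.17941963  0.81283951 -0.65233213  2.71429144]
```

```bash
python3 - <<'E'
from h import *
p0=pose();print("bottle",atz("top",(378,136),100))
rel([650,200,290],p0[1],p0)
M=Rt(-19.4)
rel([600,120,330],M,p0);rel([516.5,-183,330],M,p0);
# cradle frame, for later
E
```

```text
bottle [780.18061826 -38.1427803  100.        ]
lin [0.0, 0.0725, -0.0275] tw [0.0, 0.0, 0.0]
lin [-0.0941, 0.1028, -0.0545] tw [0.6946, 0.0964, -0.2707]
lin [-0.3892, 0.186, 0.0146] tw [0.6946, 0.0964, -0.2707]
```

```bash
python3 -m handwheel '[{"claw":255,"linear":[0,0.03,-0.01],"twist":[0,0,0]},{"claw":255,"linear":[0,0.0725,-0.0275],"twist":[0,0,0]},{"claw":255,"linear":[-0.02,0.079,-0.033],"twist":[0.14,0.02,-0.054]},{"claw":255,"linear":[-0.04,0.085,-0.039],"twist":[0.28,0.04,-0.108]},{"claw":255,"linear":[-0.06,0.091,-0.044],"twist":[0.42,0.06,-0.162]},{"claw":255,"linear":[-0.078,0.097,-0.05],"twist":[0.56,0.08,-0.216]},{"claw":255,"linear":[-0.0941,0.1028,-0.0545],"twist":[0.6946,0.0964,-0.2707]},{"claw":255,"linear":[-0.0941,0.1028,-0.0545],"twist":[0.6946,0.0964,-0.2707]}]'
python3 - <<'E'
from h import *
p0=pose();M=Rt(-19.4)
rel([516.5,-183,330],M,p0);rel([516.5,-183,250],M,p0)
E
```

```text
clock: 14.28
tool_pos: [600.8, 118.4, 328.5]
orientation: [-2.566, -1.812, 0.004]
contact_force: [0.4, -0.4, -1.2]
finger_gap: 6.8
finger_force: 60.2
lin [-0.3122, 0.0214, -0.0009] tw [-0.0017, 0.002, -0.0026]
lin [-0.3121, 0.0215, 0.0791] tw [-0.0017, 0.002, -0.0026]
```

```bash
python3 -m handwheel '[{"claw":255,"linear":[-0.04,0.003,0],"twist":[0,0,0]},{"claw":255,"linear":[-0.09,0.006,0],"twist":[0,0,0]},{"claw":255,"linear":[-0.145,0.01,0],"twist":[0,0,0]},{"claw":255,"linear":[-0.2,0.014,0],"twist":[0,0,0]},{"claw":255,"linear":[-0.25,0.017,0],"twist":[0,0,0]},{"claw":255,"linear":[-0.29,0.02,0.02],"twist":[0,0,0]},{"claw":255,"linear":[-0.312,0.0214,0.05],"twist":[0,0,0]},{"claw":255,"linear":[-0.312,0.0214,0.079],"twist":[0,0,0]},{"claw":255,"linear":[-0.312,0.0214,0.079],"twist":[0,0,0]}]'
python3 - <<'E'
from h import *
t=camera("top");s=camera("side")
p,M=pose();c=p+60*M[:,2];print(p,c,np.degrees(np.arctan2(M[1,1],M[0,1])))
print(proj("top",[c,c-[0,0,70]]),proj("side",[c,c-[0,0,70]]))
a=s[225:345,230:390];cv2.imwrite("pics/c.png",cv2.resize(a,(800,600),interpolation=cv2.INTER_CUBIC))
E
```

```text
clock: 15.4
tool_pos: [514.9, -180.5, 248.6]
orientation: [-2.562, -1.815, 0.007]
contact_force: [0.6, -0.3, -1.0]
finger_gap: 6.8
finger_force: 60.2
[ 516.31073231 -180.65980451  251.15280036] [ 516.27790605 -180.7806936   191.15293112] -19.32813387646007
[[438.84012807 234.19150158]
 [431.87200694 234.0599237 ]] [[292.55140956 269.31829872]
 [294.17560833 285.00204308]]
```

View pics/c.png

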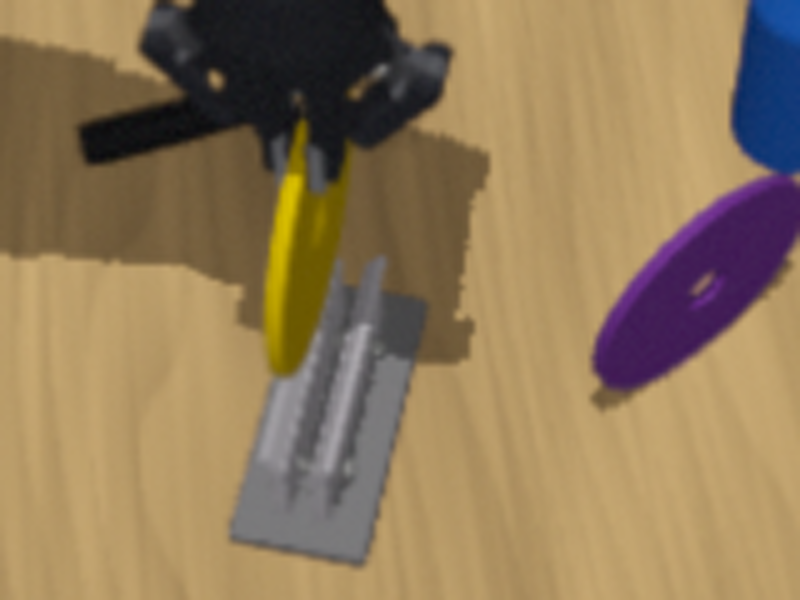

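```bash
python3 - <<'E'
from h import *
print(atz("side",(230+331/5,225+418/5),12))
q=[atz("side",(230+x/5,225+y/5),12) for x,y in((235,537),(362,560),(427,302))]
print(np.round(q),[np.linalg.norm(q[1]-q[i]) for i in(0,2)],np.degrees(np.arctan2(*(q[2]-q[1])[1::-1])))
p0=pose();M=Rt(-19.4)
for z in(172,165,158,152):rel([516.5,-183,z],M,p0)
E
```

```text
[ 515.08966749 -186.75535771   12.        ]
[[ 462. -245.   12.]
 [ 522. -265.   12.]
 [ 572. -127.   12.]] [np.float64(63.62377009148854), np.float64(146.82449750853806)] 70.0331734372898
lin [-0.002, 0.0009, 0.0792] tw [0.0002, 0.0021, 0.0013]
lin [-0.002, 0.0009, 0.0862] tw [0.0002, 0.0021, 0.0013]
lin [-0.002, 0.0009, 0.0932] tw [0.0002, 0.0021, 0.0013]
lin [-0.0019, 0.0009, 0.0992] tw [0.0002, 0.0021, 0.0013]
```

```bash
python3 -m handwheel '[{"claw":255,"linear":[-0.002,0.0005,0.02],"twist":[0,0.002,0]},{"claw":255,"linear":[-0.002,0.0005,0.04],"twist":[0,0.002,0]},{"claw":255,"linear":[-0.002,0.0005,0.048],"twist":[0,0.002,0]},{"claw":255,"linear":[-0.002,0.0005,0.053],"twist":[0,0.002,0]},{"claw":255,"linear":[-0.002,0.0005,0.053],"twist":[0,0.002,0]}]'
python3 -m handwheel '[{"claw":255,"linear":[0,0,0.003],"twist":[0,0,0]},{"claw":255,"linear":[0,0,0.006],"twist":[0,0,0]},{"claw":255,"linear":[0,0,0.008],"twist":[0,0,0]},{"claw":255,"linear":[0,0,0.008],"twist":[0,0,0]}]'
```

```text
clock: 16.12
tool_pos: [516.1, -183.3, 197.9]
orientation: [-2.563, -1.816, -0.0]
contact_force: [-0.9, -0.3, -1.1]
finger_gap: 7.0
finger_force: 60.3
clock: 16.62
tool_pos: [515.7, -183.3, 189.2]
orientation: [-2.562, -1.815, 0.001]
contact_force: [-0.0, -0.1, -1.4]
finger_gap: 7.2
finger_force: 60.3
```

```bash
python3 -m handwheel '[{"claw":255,"linear":[0,0,0.003],"twist":[0,0,0]},{"claw":255,"linear":[0,0,0.006],"twist":[0,0,0]},{"claw":255,"linear":[0,0,0.006],"twist":[0,0,0]}]'
python3 -m handwheel '[{"claw":255,"linear":[0,0,0.003],"twist":[0,0,0]},{"claw":255,"linear":[0,0,0.006],"twist":[0,0,0]},{"claw":255,"linear":[0,0,0.006],"twist":[0,0,0]}]'
```

```text
clock: 17.0
tool_pos: [515.6, -183.2, 183.1]
orientation: [-2.562, -1.815, 0.001]
contact_force: [-0.2, 0.5, -1.2]
finger_gap: 7.0
finger_force: 60.3
clock: 17.38
tool_pos: [515.6, -183.3, 177.1]
orientation: [-2.562, -1.815, 0.001]
contact_force: [-0.0, -0.6, -1.2]
finger_gap: 6.8
finger_force: 60.3
```

```bash
python3 -m handwheel '[{"claw":255,"linear":[0,0.0015,0],"twist":[0,0,0]},{"claw":255,"linear":[0,0.003,0],"twist":[0,0,0]},{"claw":255,"linear":[0,0.003,0],"twist":[0,0,0]}]'
python3 -m handwheel '[{"claw":255,"linear":[0,-0.003,0],"twist":[0,0,0]},{"claw":255,"linear":[0,-0.006,0],"twist":[0,0,0]},{"claw":255,"linear":[0,-0.006,0],"twist":[0,0,0]}]'
```

```text
clock: 17.75
tool_pos: [518.2, -184.2, 177.3]
orientation: [-2.562, -1.815, 0.001]
contact_force: [-2.2, 0.5, -0.2]
finger_gap: 7.0
finger_force: 60.6
clock: 18.12
tool_pos: [513.2, -182.4, 177.7]
orientation: [-2.563, -1.816, -0.001]
contact_force: [1.1, -1.0, -0.4]
finger_gap: 6.7
finger_force: 60.2
```

```bash
python3 -m handwheel '[{"claw":255,"linear":[0,0.0028,0],"twist":[0,0,0]},{"claw":255,"linear":[0,0.0028,0.004],"twist":[0,0,0]},{"claw":255,"linear":[0,0.0028,0.008],"twist":[0,0,0]},{"claw":255,"linear":[0,0.0028,0.012],"twist":[0,0,0]},{"claw":255,"linear":[0,0.0028,0.016],"twist":[0,0,0]},{"claw":255,"linear":[0,0.0028,0.019],"twist":[0,0,0]},{"claw":255,"linear":[0,0.0028,0.019],"twist":[0,0,0]}]'
python3 -m handwheel '[{"claw":255,"linear":[0,0,0.001],"twist":[0,0,0]},{"claw":255,"linear":[0,0,0.002],"twist":[0,0,0]},{"claw":255,"linear":[0,0,0.003],"twist":[0,0,0]},{"claw":255,"linear":[0,0,0.003],"twist":[0,0,0]}]'
```

```text
clock: 19.0
tool_pos: [515.4, -183.2, 158.1]
orientation: [-2.562, -1.815, 0.001]
contact_force: [-1.5, -0.1, -1.9]
finger_gap: 6.8
finger_force: 60.3
clock: 19.5
tool_pos: [515.6, -183.2, 155.3]
orientation: [-2.562, -1.816, 0.0]
contact_force: [-1.4, 0.0, -1.3]
finger_gap: 6.8
finger_force: 60.2
```

```bash
python3 -m handwheel '[{"claw":255,"linear":[0,0,0.001],"twist":[0,0,0]},{"claw":255,"linear":[0,0,0.002],"twist":[0,0,0]},{"claw":255,"linear":[0,0,0.002],"twist":[0,0,0]}]'
python3 -m handwheel '[{"claw":255,"linear":[0,0,0.001],"twist":[0,0,0]},{"claw":255,"linear":[0,0,0.001],"twist":[0,0,0]}]'
```

```text
clock: 19.88
tool_pos: [515.5, -183.2, 153.3]
orientation: [-2.562, -1.815, 0.0]
contact_force: [-0.5, 0.4, -1.4]
finger_gap: 6.8
finger_force: 60.3
clock: 20.12
tool_pos: [515.5, -183.2, 152.3]
orientation: [-2.562, -1.815, 0.0]
contact_force: [-0.4, -0.3, -1.1]
finger_gap: 6.8
finger_force: 60.2
```

```bash
python3 -m handwheel '[{"claw":255,"linear":[0,0,0.001],"twist":[0,0,0]},{"claw":255,"linear":[0,0,0.001],"twist":[0,0,0]}]'
python3 -m handwheel '[{"claw":255,"linear":[0,0,0.001],"twist":[0,0,0]},{"claw":255,"linear":[0,0,0.001],"twist":[0,0,0]}]'
```

```text
clock: 20.38
tool_pos: [515.5, -183.2, 151.3]
orientation: [-2.562, -1.816, 0.0]
contact_force: [-0.6, -0.5, -0.6]
finger_gap: 6.7
finger_force: 60.2
clock: 20.62
tool_pos: [515.6, -183.2, 150.4]
orientation: [-2.562, -1.816, 0.0]
contact_force: [-0.3, -0.0, -1.4]
finger_gap: 7.0
finger_force: 60.4
```

```bash
python3 -m handwheel '[{"claw":255,"linear":[0,0,0.001],"twist":[0,0,0]},{"claw":255,"linear":[0,0,0.001],"twist":[0,0,0]}]'
python3 -m handwheel '[{"claw":255,"linear":[0,0,0.001],"twist":[0,0,0]},{"claw":255,"linear":[0,0,0.001],"twist":[0,0,0]}]'
```

```text
clock: 20.88
tool_pos: [515.8, -183.5, 150.1]
orientation: [-2.563, -1.816, -0.0]
contact_force: [-1.7, -0.4, 4.5]
finger_gap: 7.0
finger_force: 61.2
clock: 21.12
tool_pos: [516.0, -183.7, 149.8]
orientation: [2.563, 1.816, 0.001]
contact_force: [-2.7, -1.0, 10.9]
finger_gap: 6.9
finger_force: 62.3
```

```bash
python3 -m handwheel '[{"claw":255,"linear":[0,0,-0.001],"twist":[0,0,0]},{"claw":255,"linear":[0,0,-0.0012],"twist":[0,0,0]}]'
python3 -m handwheel '[{"claw":215,"linear":[0,0,0],"twist":[0,0,0]},{"claw":190,"linear":[0,0,0],"twist":[0,0,0]},{"claw":150,"linear":[0,0,0],"twist":[0,0,0]},{"claw":100,"linear":[0,0,0],"twist":[0,0,0]},{"claw":100,"linear":[0,0,0],"twist":[0,0,0]},{"claw":100,"linear":[0,0,-0.01],"twist":[0,0,0]},{"claw":100,"linear":[0,0,-0.03],"twist":[0,0,0]},{"claw":100,"linear":[0,0,-0.07],"twist":[0,0,0]},{"claw":100,"linear":[0,0,-0.12],"twist":[0,0,0]},{"claw":100,"linear":[0,0,-0.15],"twist":[0,0,0]},{"claw":100,"linear":[0,0,-0.15],"twist":[0,0,0]}]'
python3 - <<'E'
from h import *
t=camera("top");s=camera("side")
f=lambda im,x,y:cv2.resize(im[y:y+90,x:x+60],(400,600),interpolation=cv2.INTER_CUBIC)
cv2.imwrite("pics/e.png",np.hstack([f(t,400,190),f(s,265,250)]))
c=np.array([516.2,-183.4,91]);v=70*np.array([.332,.943,0]);print(proj("side",[c,c+[0,0,70],c+v,c-v])-[265,250])
E
```

```text
clock: 21.38
tool_pos: [515.8, -183.4, 150.1]
orientation: [-2.563, -1.816, -0.0]
contact_force: [-1.7, -1.9, 4.8]
finger_gap: 6.5
finger_force: 61.1
clock: 22.75
tool_pos: [516.7, -183.7, 302.7]
orientation: [2.561, 1.815, 0.004]
contact_force: [0.8, -0.0, 0.2]
finger_gap: 51.4
finger_force: 0.0
[[29.90972802 42.22549972]
 [28.35477928 27.27034064]
 [36.43578899 17.77876929]
 [22.91448475 68.43746297]]
```

View pics/e.png

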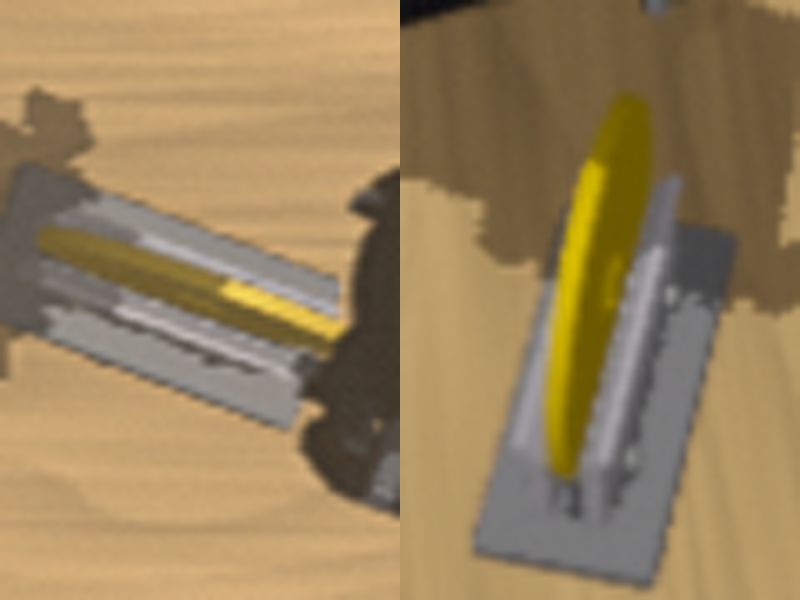

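The plate stands upright between the fences. In the side crop it spans (230,95) to (165,478), with its centre about where the seat projects, and the gripper is clear of it.

```bash
python3 -c "
from rig import *
print(hand_in())"
```

```text
the job is handed in; nothing more can be done
None
```

I took the yellow plate off the hook with only light contact (under about 10 N), stood it upright in the cradle's slot and let go of it. I handed the job in at about 23 s, but no verdict came back; I did not re-check the bystanders by camera, though nothing I did came near them.

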